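# Wind the carton lift level with the packing shelf

## Robot

A 6-joint arm with a two-finger parallel gripper is mounted at the origin on the work surface. World frame = base frame: x ahead of the robot, y to its left, z up, the work surface at z = 0. Lengths are in mm, angles in rad, forces in N, time in s.
With the tool pointing down it reaches from about 275 to 750 mm from the base axis. Payload 10.2 kg.
Tool frame: the origin (TCP) lies between the finger pads; the fingertips stand 11 mm ahead of it and the grasp point (between the pads) lies 8 mm behind it; z points along the fingers, y is the line along which they close (so a half turn about z gives the same grasp; the last joint's range is limited). The gripper opens to 85 mm and grips with 20 to 120 N. Pads are 22 mm wide; open, the fingers measure 114 mm over their backs; the gripper's body (76 mm by 85 mm) begins 54 mm behind the grasp point. The pads swing forward as they close: fully open they stand 13 mm farther back than shut.
Start: joints at [1.017, 0.313, 1.498, -0, 1.331, -0.223], TCP at [170.533, 496.538, 242.294] pointing down, gripper open.
Joint ranges: [-2.94, 2.94], [-0.97, 2.17], [0.19, 2.56], [-1.23, 4.37], [0.02, 3.11], [-2.88, 2.88]. Speed limits (rad/s): [2.39, 2.39, 3.01, 3.14, 3.14, 3.14].

## Interface

Orientations are given as a unit quaternion [w, x, y, z].
In Python, from rig import sense, eyes, finish_job gives the robot as it stands.
- The arm moves only by the shell command python3 -m jog 'ROWS' [FORCE]. ROWS is JSON, a list of rows, each a list of 7 numbers: the shift along the tool's x, y, z in m, then the turn, a rotation vector about the tool's x, y, z in rad, then the finger opening in m, from 0 to 0.0854. In form: [[dx, dy, dz, rx, ry, rz, gripper], ...]. A call has 1 to 5 rows; each row shifts and turns the commanded pose from where the row before left it, along the tool's axes as they then stand; what a row does not reach is not made up. A row lasts 1/10 s, in which the tool goes at most 50 mm and 8.59 degrees, less where a joint would pass 70% of its speed; a pose out of reach is approached as far as the arm can. A call is refused whole if a number of a shift passes 0.05 or a number of a turn 0.15, either way. A call with a gripper value outside its range is refused whole. The fingers move at their own pace and stop on an object; FORCE is the grip in N (left out, the last holds). Time passes only in rows, so rows that do not move let the fingers close. It gives the time, the measured TCP pose, the force, the opening and the grip force at its end, in the units of the state.
- sense(): the state, without advancing time (a new reading comes with each control period).
- eyes.capture(name): name is "side" or "top" or "wrist"; returns the picture (420x560x3 uint8, red, green, blue); there is no depth.
- eyes.calibration(name): a dict with "fx", "fy", "cx", "cy" (pixels), "cam_to_world" (4x4, takes a point from camera to world coordinates); the wrist camera has in their place "mount" (4x4, takes a point from camera to tool coordinates, whose origin is the TCP and whose axes are the flange's). Camera axes: x right, y down, z forward; pixel columns grow to the right and rows downward; lengths in mm; the calibration is good to about 2 mm. A picture is of the moment at which its call begins: read the wrist's pose just before it. calibration takes no time and is no camera call.
- finish_job(): hands the job in; it is judged then, once.
The state is a dict: "time_s": time; "joints": joint angles; "dq": joint speeds; "tau": joint torques, N m; "eef_pos": TCP position; "ee_rot": TCP orientation; "force": force on the tool from outside, world axes, zero at the start; "wrist_torque": the same for the moment, N m; "grip_width": opening from 0.0 (shut) to 1.0 (fully open); "grip_force": force on a finger pad.
Only numpy, scipy, OpenCV 4.12 (cv2) and the standard library are available. Lean on these libraries where they do the work, as an engineer would, in place of code of your own. Each camera call takes 0.05 s, during which the arm holds its last target. There are 200 camera calls.

## Task

Take the crank with the red knob, fit its ring over the post of the green screw lift, and wind it clockwise until the aluminium lift plate is level with the top of the wooden packing shelf beside it, so that egg cartons can be slid straight across. Let go and leave the crank sitting on the lift.

Things in the scene. Friction and masses are not known exactly. Their poses are not given: they have to be found in the camera images.
- crank_grip (a point): Loose steel crank lying flat on the table, red knob up (not the dark one with black knob). Point: centre of the knob (round sleeve, 24 mm across, 48 tall, free to spin on its pin, so the hand need not turn), 42 mm above the crank's underside. z up; +x runs along the arm (22 wide, 14 thick) to the centre of its ring 80 mm away: outside 56, hole 34, 14 thick. 0.26 kg.
- screw: Turning steel disc, 104 mm across, on the green lift. Origin: centre of its top face, z up. In the middle a post, 18 mm across, 36 tall: the crank's ring goes over it, flat on the disc. Yellow pin (12 across, 22 tall) 42 mm out along +x: the arm comes down 35 degrees or more away from it, then pushes it round. Clockwise from above lifts the plate 48 mm a turn; 0.4 N m; stays put.
- plate_edge (a point): Aluminium lift plate, 160 x 200 mm, with a carton on it, centred 245 mm from the post. Point on its top face at the corner nearest the post and the shelf; z up. It only moves up and down as the disc turns.
- shelf_edge (a point): Fixed wooden packing shelf, 160 x 200 mm, red edge towards the plate, white legs, beside the plate. Point on its top face at the corner nearest the plate and the post; z up. At the start it is 34 to 58 mm higher than the plate.
Not all that is in view belongs to the job. What is shaped like the part that bears crank_grip but orange is not meant.

How it is judged:
By the outcome, as a careful person would: the job done as asked, in the order asked, and still so for the second after the job is handed in, with the robot touching nothing.
It also fails if it takes over 51 s, if anything falls off the work surface, if the arm or the gripper's body presses on something with over 40 N, if the wrist force passes 120 N, or if a joint passes its speed limit or range.

## Working session

There is one attempt and no reset: what is moved stays moved. The work goes in short steps, Python scripts to look and compute and a shell command to move; the robot and the scene stay as the last step left them, time stands still between calls to the robot, and variables do not carry over. Pictures are saved under pics/ and viewed, at most 10 in all, crops included, and the job is handed in when it is done.

```bash
mkdir -p pics; ls
cat > h.py <<'E'
import numpy as np, cv2, json
from rig import sense, eyes, finish_job
from scipy.spatial.transform import Rotation as R
def cap(n,save=None):
    s=sense(); im=eyes.capture(n); c=eyes.calibration(n)
    if n=="wrist":
        q=s["ee_rot"]; T=np.eye(4); T[:3,:3]=R.from_quat([q[1],q[2],q[3],q[0]]).as_matrix(); T[:3,3]=s["eef_pos"]
        T=T@np.array(c["mount"])
    else: T=np.array(c["cam_to_world"])
    if save: cv2.imwrite(f"pics/{save}.png",im[:,:,::-1])
    return im,c,T
def ray(c,T,u,v):
    d=T[:3,:3]@np.array([(u-c["cx"])/c["fx"],(v-c["cy"])/c["fy"],1]); return T[:3,3],d/np.linalg.norm(d)
def onz(c,T,u,v,z):
    o,d=ray(c,T,u,v); return o+d*(z-o[2])/d[2]
def cross(r1,r2):
    A=0;b=0
    for o,d in (r1,r2):
        P=np.eye(3)-np.outer(d,d);A=A+P;b=b+P@o
    return np.linalg.solve(A,b)
def proj(c,T,p):
    q=np.linalg.inv(T)@np.append(p,1); return [c["fx"]*q[0]/q[2]+c["cx"],c["fy"]*q[1]/q[2]+c["cy"]]
E
python3 - <<'E'
from h import *
a=cap("top")[0];b=cap("side")[0]
cv2.imwrite("pics/top.png",cv2.resize(a,(800,600))[:,:,::-1]);cv2.imwrite("pics/side.png",cv2.resize(b,(800,600))[:,:,::-1])
np.set_printoptions(precision=3,suppress=True)
for n in("top","side","wrist"):print(eyes.calibration(n))
print(sense())
E
```

```text
pics
{'fx': 464.59238342938016, 'fy': 464.59238342938016, 'cx': 277.85396987153393, 'cy': 206.56562326861564, 'cam_to_world': array([[  0.017,  -0.995,   0.1  , 535.642],
       [ -1.   ,  -0.018,  -0.006, -62.508],
       [  0.008,  -0.1  ,  -0.995, 977.083],
       [  0.   ,   0.   ,   0.   ,   1.   ]])}
{'fx': 388.0786279704532, 'fy': 388.0786279704532, 'cx': 274.83644394153674, 'cy': 205.4398896958107, 'cam_to_world': array([[   0.768,   -0.506,    0.394,  284.064],
       [  -0.641,   -0.602,    0.476, -433.19 ],
       [  -0.003,   -0.618,   -0.786,  701.501],
       [   0.   ,    0.   ,    0.   ,    1.   ]])}
{'fx': 290.9811074338829, 'fy': 290.9811074338829, 'cx': 283.069077523537, 'cy': 210.2949576119198, 'mount': array([[   0.001,   -0.958,   -0.287,   72.564],
       [   1.   ,    0.   ,    0.001,   -0.588],
       [  -0.001,   -0.287,    0.958, -131.29 ],
       [   0.   ,    0.   ,    0.   ,    1.   ]])}
{'time_s': 0.1, 'joints': array([ 1.017,  0.313,  1.498, -0.   ,  1.331, -0.223]), 'dq': array([-0.001, -0.001, -0.002,  0.   , -0.   , -0.001]), 'tau': array([  0.002, -41.29 , -26.014,  -0.   ,   0.003,  -0.   ]), 'eef_pos': array([170.406, 496.339, 241.787]), 'ee_rot': array([-0.   ,  0.165,  0.986, -0.001]), 'force': array([ 0.631, -0.068,  0.748]), 'wrist_torque': array([-0.017, -0.011, -0.013]), 'grip_force': 0.0, 'grip_width': 1.000070861363729}
```

View pics/top.png

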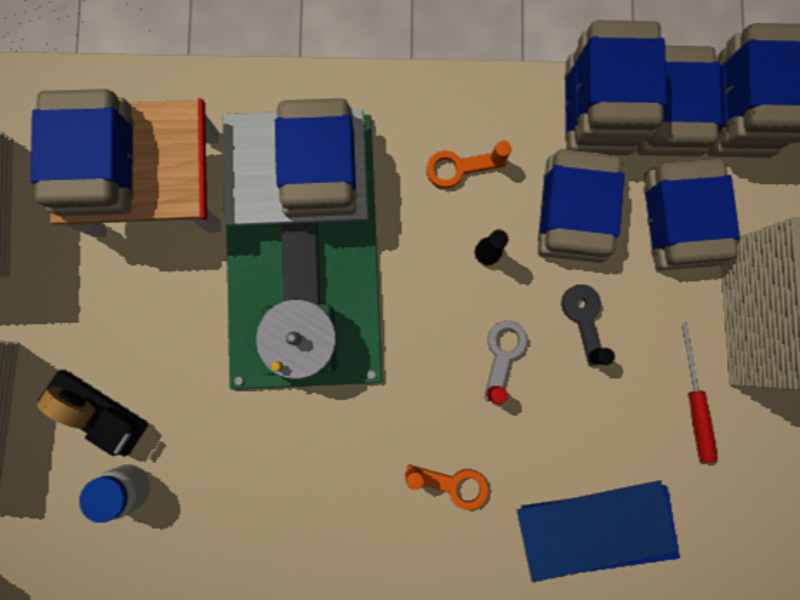

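View pics/side.png

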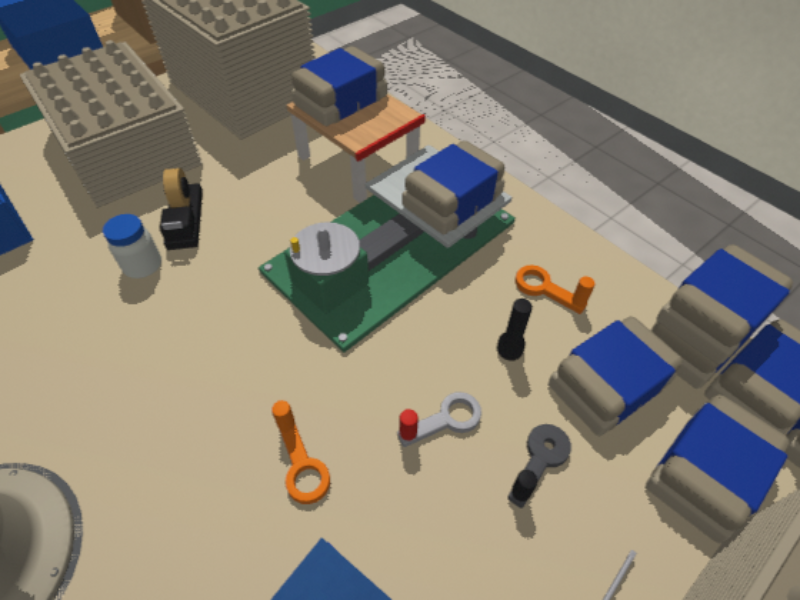

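Top picture (800x600): steel crank, red knob (498,395), ring (508,340). The others are a dark crank with black knob (600,356)/(581,303), and orange cranks at (445,168) and (470,488). The red thing at (705,425) is a screwdriver. Only the first is steel with a red knob. The lift post is at (293,338), the yellow pin at (276,366), the shelf's red edge at x≈202 and the plate's near corner at about (228,223).

```bash
cat > m.py <<'E'
from h import *
np.set_printoptions(precision=1,suppress=True)
V={n:cap(n) for n in("top","side")}
def blobs(n,lo,hi,amin,box):
    im=cv2.cvtColor(V[n][0],cv2.COLOR_RGB2HSV); m=cv2.inRange(im,lo,hi)
    if lo[0]==0 and hi[0]<12: m|=cv2.inRange(im,(170,)+lo[1:],(180,)+hi[1:])
    k,_,st,ce=cv2.connectedComponentsWithStats(m)
    return [(st[i].tolist(),ce[i].round(1).tolist()) for i in range(1,k) if st[i][4]>=amin]
for n in V:
    print(n,"red",blobs(n,(0,170,90),(6,255,255),25,None)); print(n,"yel",blobs(n,(20,150,130),(32,255,255),8,None))
a=V["top"][0]; b=V["side"][0]
A=cv2.resize(a[215:290,325:440],None,fx=4,fy=4,interpolation=cv2.INTER_CUBIC)
B=cv2.resize(a[65:285,130:270],None,fx=2.7,fy=2.7,interpolation=cv2.INTER_CUBIC)
cv2.imwrite("pics/cropA.png",A[:,:,::-1])
C=cv2.resize(b[50:200,180:370],None,fx=4,fy=4,interpolation=cv2.INTER_CUBIC)
cv2.imwrite("pics/cropC.png",C[:,:,::-1])
E
python3 m.py
```

```text
top red [([139, 69, 4, 84, 272], [140.4, 111.3]), ([342, 271, 14, 12, 118], [348.6, 276.1]), ([482, 274, 20, 50, 599], [491.7, 298.9])]
top yel [([190, 253, 6, 7, 28], [192.5, 256.0])]
side red [([249, 80, 48, 32, 311], [272.3, 96.0]), ([280, 287, 12, 21, 216], [285.7, 296.8])]
side yel [([203, 166, 6, 4, 16], [205.5, 167.8])]
```

View pics/cropA.png

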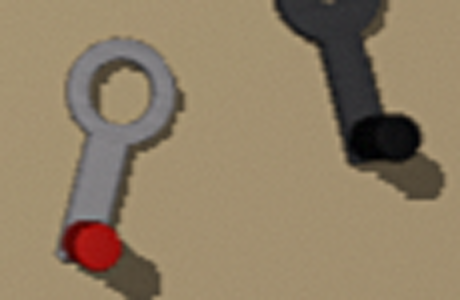

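View pics/cropC.png

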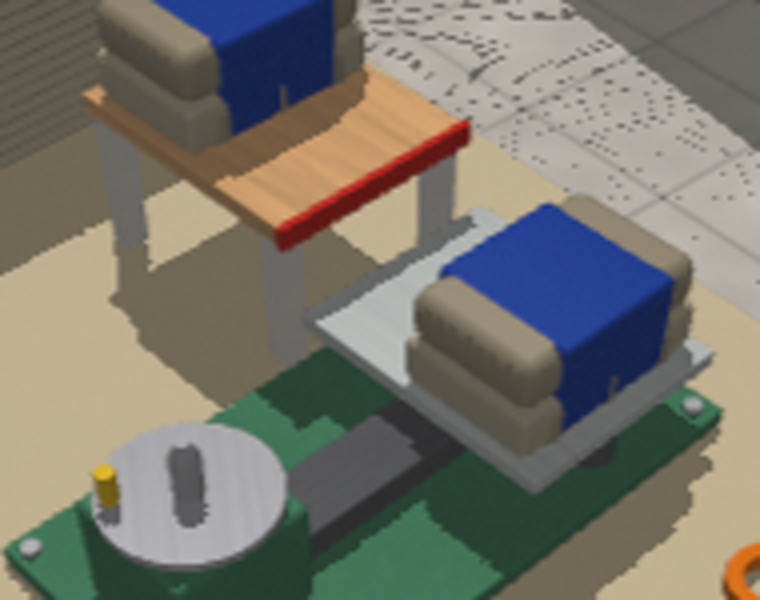

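Crop A confirms it: red knob top at (93,247), i.e. full frame (348,277), ring hole at (355.5,238). Side crop C: shelf corner at (278,234), plate corner at (308,322), disc centre about (190,494), pin at (105,475).

```bash
cat > t.py <<'E'
from h import *
np.set_printoptions(precision=1,suppress=True)
ct,Tt=eyes.calibration("top"),np.array(eyes.calibration("top")["cam_to_world"]); cs,Ts=eyes.calibration("side"),np.array(eyes.calibration("side")["cam_to_world"])
X=lambda a,b:cross(ray(ct,Tt,*a),ray(cs,Ts,*b))
kn=onz(ct,Tt,348.3,276.5,66); ri=onz(ct,Tt,355.5,238,14)
print("knob",kn,"ring",ri,"len",np.linalg.norm((kn-ri)[:2]),"tri knobtop",X((348.3,276.5),(285.7,289)))
d=X((207.5,237.3),(227.5,173.5));print("disc",d)
p=onz(ct,Tt,192.5,256,d[2]+22);print("pin",p,np.linalg.norm((p-d)[:2]),np.degrees(np.arctan2(*(p-d)[1::-1])))
print("shelf",X((142.7,153),(249.5,108.5)),"plate",X((159.6,156.5),(257,130.5)))
E
python3 t.py
```

```text
knob [ 493.3 -207.4   66. ] ring [ 570.1 -230.5   14. ] len 80.21242813191405 tri knobtop [ 494.  -207.3   69.6]
disc [564.3  63.5  97.1]
pin [528.3  87.1 119.1] 43.1325571956 146.75023672382625
shelf [720.1 188.1 114.3] plate [726.7 171.5  53.2]
```

```bash
for i in 1 2 3; do python3 -m jog '[[-0.033,-0.035,0,0,0,0,0.085],[-0.033,-0.035,0,0,0,0,0.085],[-0.033,-0.035,0,0,0,0,0.085],[-0.033,-0.035,0,0,0,0,0.085],[-0.033,-0.035,0,0,0,0,0.085]]' 100; done
cat > go.py <<'E'
import sys
from h import *
np.set_printoptions(precision=1,suppress=True)
s=sense();q=s["ee_rot"];M=R.from_quat([q[1],q[2],q[3],q[0]]).as_matrix()
t=np.array([float(v) for v in sys.argv[1:4]])
print("t",s["time_s"],"pos",s["eef_pos"],"F",s["force"],"grip",s["grip_width"]*85.4,s["grip_force"],"tool delta",M.T@(t-s["eef_pos"]),"x axis",M[:,0].round(3))
E
python3 go.py 493.3 -207.4 150
```

```text
time_s: 0.7
eef_pos: [269.9, 275.7, 242.3]
ee_rot: [0.0, 0.164, 0.986, 0.0]
force: [1.0, 0.9, 0.1]
grip_width: 0.995
grip_force: 0.0
time_s: 1.2
eef_pos: [369.3, 56.3, 242.5]
ee_rot: [0.0, 0.165, 0.986, 0.0]
force: [0.5, 1.0, 0.4]
grip_width: 0.994
grip_force: 0.0
time_s: 1.7
eef_pos: [468.6, -162.8, 242.2]
ee_rot: [-0.0, 0.165, 0.986, 0.0]
force: [0.3, 0.1, 0.9]
grip_width: 0.999
grip_force: 0.0
t 1.7 pos [ 468.6 -162.8  242.2] F [0.3 0.1 0.9] grip 85.27335779398837 0.0 tool delta [-37.9 -34.1  92.2] x axis [-0.9  0.3  0. ]
```

```bash
python3 -m jog '[[-0.019,-0.017,0.025,0,0,0,0.085],[-0.019,-0.017,0.035,0,0,0,0.085],[0,0,0.032,0,0,0,0.085],[0,0,0,0,0,0,0.085]]' >/dev/null
cat > red.py <<'E'
from h import *
import sys
np.set_printoptions(precision=1,suppress=True)
im,c,T=cap("wrist",sys.argv[1]); h=cv2.cvtColor(im,cv2.COLOR_RGB2HSV)
m=cv2.inRange(h,(0,170,130),(6,255,255))|cv2.inRange(h,(172,170,130),(180,255,255))
k,_,st,ce=cv2.connectedComponentsWithStats(m)
for i in range(1,k):
    if st[i][4]>40: print(st[i],ce[i],onz(c,T,*ce[i],float(sys.argv[2])))
E
python3 red.py w1 66; python3 go.py 493.3 -207.4 38
```

```text
[283 215  10  13  56] [288.5 220.3] [ 491.  -200.2   66. ]
t 2.15 pos [ 492.4 -204.9  149.2] F [ 0.2  0.4 -0.5] grip 84.65848887477202 0.0 tool delta [ -2.1  -2.2 111.2] x axis [-0.9  0.3  0. ]
```

View pics/w1.png

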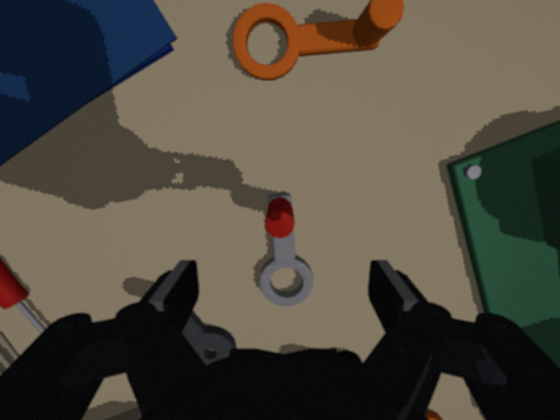

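Wrist view: red knob top is centred near (280,223), half in the arm's shadow, which biased the mask. Ring is at (286,279). I'll cast that pixel.

Run:
```python
from h import *
np.set_printoptions(precision=1,suppress=True)
im,c,T=cap("wrist")
print(onz(c,T,280,223,66),onz(c,T,286,280,14))
```

```text
[ 493.2 -207.9   66. ] [ 570.5 -228.6   14. ]
```

```bash
python3 -m jog '[[-0.002,-0.0024,0.03,0,0,0,0.085],[0,0,0.03,0,0,0,0.085],[0,0,0.03,0,0,0,0.085],[0,0,0.021,0,0,0,0.085],[0,0,0,0,0,0,0.085]]' 100
python3 -m jog '[[0,0,0,0,0,0,0.01],[0,0,0,0,0,0,0.01],[0,0,0,0,0,0,0.01],[0,0,0,0,0,0,0.01],[0,0,0,0,0,0,0.01]]' 100
python3 -m jog '[[0,0,0,0,0,0,0.01],[0,0,0,0,0,0,0.01],[0,0,-0.02,0,0,0,0.01],[0,0,-0.03,0,0,0,0.01],[0,0,-0.03,0,0,0,0.01]]' 100
python3 -m jog '[[0,0,-0.04,0,0,0,0.01],[0,0,-0.04,0,0,0,0.01],[0,0,0,0,0,0,0.01]]' 100
python3 - <<'E'
from h import *
im,c,T=cap("wrist","w2")
np.save("w2T.npy",T)
cap("side","s2")
E
python3 go.py 484 60 200
```

```text
time_s: 2.7
eef_pos: [494.0, -207.7, 39.2]
ee_rot: [-0.001, 0.164, 0.986, 0.0]
force: [0.2, -0.3, 0.4]
grip_width: 0.998
grip_force: 0.0
time_s: 3.2
eef_pos: [494.5, -208.5, 40.4]
ee_rot: [0.001, 0.165, 0.986, -0.0]
force: [-2.4, -0.5, 7.1]
grip_width: 0.258
grip_force: 97.5
time_s: 3.7
eef_pos: [493.7, -207.9, 120.0]
ee_rot: [-0.001, 0.165, 0.986, 0.0]
force: [0.1, -0.7, -3.0]
grip_width: 0.253
grip_force: 98.0
time_s: 4.0
eef_pos: [495.7, -209.2, 204.5]
ee_rot: [0.004, 0.165, 0.986, -0.002]
force: [0.6, -0.8, -2.8]
grip_width: 0.261
grip_force: 98.0
t 4.1 pos [ 494.  -208.   199.1] F [-0.1  0.5 -3.5] grip 22.01721939435456 98.01861763000488 tool delta [ 96.5 250.3  -0.9] x axis [-0.9  0.3  0. ]
```

View pics/w2.png

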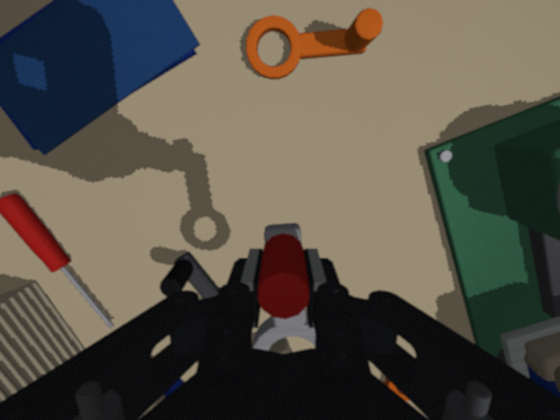

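```bash
python3 go.py 487.3 85.5 199; python3 -m jog '[[0.02,0.045,0,0,0,0,0.01],[0.02,0.045,0,0,0,0,0.01],[0.02,0.045,0,0,0,0,0.01],[0.02,0.045,0,0,0,0,0.01],[0.015,0.045,0,0,0,0,0.01]]'>/dev/null
python3 -m jog '[[0.007,0.03,0,0,0,0,0.01],[0,0.02,0,0,0,0,0.01],[0,0,0,0,0,0,0.01],[0,0,0,0,0,0,0.01]]' >/dev/null
python3 go.py 487.3 85.5 199
python3 - <<'E'
from h import *
a=cap("side")[0];b=cap("top")[0]
A=cv2.resize(a[90:230,160:300],(560,560),interpolation=cv2.INTER_CUBIC)
cv2.imwrite("pics/s3.png",A[:,:,::-1]);cv2.imwrite("pics/s3f.png",a[:,:,::-1])
cv2.imwrite("pics/t3.png",b[:,:,::-1])
E
```

```text
t 4.1 pos [ 494.  -208.   199.1] F [-0.1  0.5 -3.5] grip 22.01721939435456 98.01861763000488 tool delta [101.6 275.5   0.1] x axis [-0.9  0.3  0. ]
t 5.0 pos [486.3  85.  197.8] F [ 0.1 -0.6 -2.9] grip 21.84773808118825 98.30382585525513 tool delta [-0.8  0.8 -1.2] x axis [-0.9  0.3  0. ]
```

View pics/s3.png

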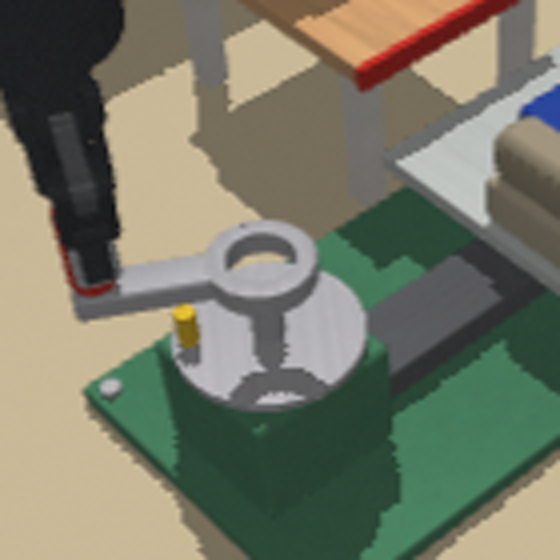

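Side crop: ring's top face is centred at about (262,254), right over the post (268,330). The disc spans columns 172–368.

Run:
```python
from h import *
np.set_printoptions(precision=1,suppress=True)
cs=eyes.calibration("side");Ts=np.array(cs["cam_to_world"]);s=sense()["eef_pos"]
r=onz(cs,Ts,160+262/4,90+254/4,173); print("ring",r,r-s,"len",np.linalg.norm((r-s)[:2]))
for z in (97,94,100): print("disc",onz(cs,Ts,227.4,173.3,z))
for z in (131,135): print("posttop",z,onz(cs,Ts,180+185/4,50+450/4,z))
```

```text
ring [557.4  46.1 173. ] [ 70.8 -38.2 -25.4] len 80.47831077621218
disc [565.2  63.7  97. ]
disc [566.6  66.1  94. ]
disc [563.8  61.2 100. ]
posttop 131 [565.1  61.8 131. ]
posttop 135 [563.1  58.3 135. ]
```

```bash
python3 -m jog '[[0,0.003,0,0,0,0,0.01],[0,0.005,0,0,0,0,0.01],[-0.001,0.005,0,0,0,0,0.01],[0,0.004,0,0,0,0,0.01],[0,0,0.005,0,0,0,0.01]]'|grep -A0 -E "pos|force:"
python3 -m jog '[[0,0,0.007,0,0,0,0.01],[0,0,0.007,0,0,0,0.01],[0,0,0.006,0,0,0,0.01],[0,0,0.006,0,0,0,0.01],[0,0,0,0,0,0,0.01]]'|grep -E "pos|force:"
python3 go.py 487 85 150
python3 - <<'E'
from h import *
a=cap("side")[0]
A=cv2.resize(a[90:230,160:300],(560,560),interpolation=cv2.INTER_CUBIC)
cv2.imwrite("pics/s4.png",A[:,:,::-1])
E
```

```text
eef_pos: [493.9, 101.3, 194.6]
--
force: [-0.1, 0.2, -3.0]
--
grip_force: 98.3
eef_pos: [493.1, 100.7, 167.3]
force: [-0.4, -0.2, -2.1]
grip_force: 98.3
t 6.1 pos [493.1 100.7 167.3] F [-0.4 -0.2 -2.1] grip 21.67735403800745 98.33038687705994 tool delta [  0.6 -16.8  17.3] x axis [-0.9  0.3  0. ]
```

View pics/s4.png

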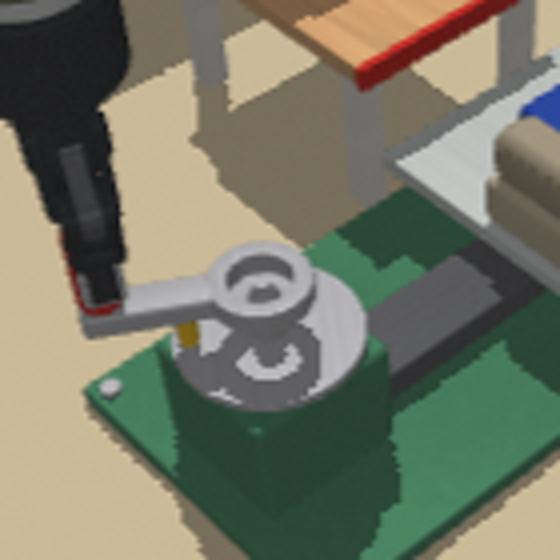

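Side crop: ring is over the post, whose top shows inside the hole at (263,292). The arm still passes above the pin at (187,333), so I'll swing the knob back counter-clockwise about the post before lowering.

```bash
python3 -m jog '[[0,-0.006,0,0,0,0,0.01],[0,-0.006,0,0,0,0,0.01],[-0.0005,-0.0063,0,0,0,0,0.01],[-0.0005,-0.0063,0,0,0,0,0.01],[-0.0017,-0.0067,0,0,0,0,0.01]]'|grep -E "pos|force:"
python3 -m jog '[[-0.0017,-0.0067,0,0,0,0,0.01],[-0.0028,-0.0063,0,0,0,0,0.01],[-0.0028,-0.0063,0,0,0,0,0.01],[-0.0036,-0.0059,0,0,0,0,0.01],[0,0,0,0,0,0,0.01]]'|grep -E "pos|force:"
python3 go.py 487.4 42.3 137
python3 - <<'E'
from h import *
a=cap("side")[0]
A=cv2.resize(a[90:230,160:300],(560,560),interpolation=cv2.INTER_CUBIC)
cv2.imwrite("pics/s5.png",A[:,:,::-1])
E
```

```text
eef_pos: [485.8, 69.7, 168.5]
force: [1.0, 0.1, -1.8]
grip_force: 98.3
eef_pos: [488.2, 42.1, 168.3]
force: [0.5, -0.4, -3.2]
grip_force: 98.4
t 7.15 pos [488.2  42.1 168.3] F [ 0.5 -0.4 -3.2] grip 21.639069508340505 98.3756411075592 tool delta [ 0.8 -0.  31.3] x axis [-0.9  0.3  0. ]
```

View pics/s5.png

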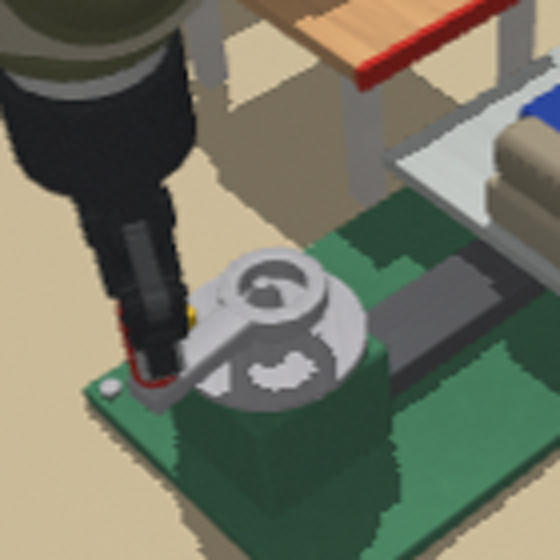

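Side crop: the arm has swung clear of the yellow pin (190,315) and the ring is still round the post (268,290). Lowering.

```bash
python3 -m jog '[[0,0,0.006,0,0,0,0.01],[0,0,0.006,0,0,0,0.01],[0,0,0.006,0,0,0,0.01],[0,0,0.005,0,0,0,0.01],[0,0,0.003,0,0,0,0.01]]'|grep -E "pos|force:"
python3 -m jog '[[0,0,0.002,0,0,0,0.01],[0,0,0.002,0,0,0,0.01],[0,0,0,0,0,0,0.01]]'|grep -E "pos|force:"
```

```text
eef_pos: [487.8, 43.0, 141.6]
force: [0.3, -0.0, -2.4]
grip_force: 98.4
eef_pos: [488.0, 42.8, 140.1]
force: [-8.3, -0.4, 15.8]
grip_force: 100.8
```

```bash
cat > circ.py <<'E'
from h import *
import sys
s=sense();q=s["ee_rot"];M=R.from_quat([q[1],q[2],q[3],q[0]]).as_matrix()
C=np.array([564.3,62.0]);r=80;a0,a1,st=map(float,sys.argv[1:4]);p=s["eef_pos"].copy();z=p[2]
k=0
for a in np.arange(a0,a1,-st):
    t=np.array([C[0]+r*np.cos(np.radians(a)),C[1]+r*np.sin(np.radians(a)),z]);d=M.T@(t-p);p=t
    print(int(a),(d[:2]/1000).round(4).tolist(),end="\n" if k%5==4 else "  ");k+=1
E
python3 circ.py 192 -180 12
```

```text
192 [0.0027, 0.0018]  180 [0.007, 0.0152]  168 [0.0037, 0.0163]  156 [0.0003, 0.0167]  144 [-0.0032, 0.0164]
132 [-0.0066, 0.0154]  120 [-0.0096, 0.0137]  108 [-0.0122, 0.0114]  96 [-0.0143, 0.0086]  84 [-0.0158, 0.0054]
72 [-0.0166, 0.002]  60 [-0.0167, -0.0015]  48 [-0.016, -0.0049]  36 [-0.0146, -0.0081]  24 [-0.0126, -0.011]
12 [-0.01, -0.0134]  0 [-0.007, -0.0152]  -12 [-0.0037, -0.0163]  -24 [-0.0003, -0.0167]  -36 [0.0032, -0.0164]
-48 [0.0066, -0.0154]  -60 [0.0096, -0.0137]  -72 [0.0122, -0.0114]  -84 [0.0143, -0.0086]  -96 [0.0158, -0.0054]
-108 [0.0166, -0.002]  -120 [0.0167, 0.0015]  -132 [0.016, 0.0049]  -144 [0.0146, 0.0081]  -156 [0.0126, 0.011]
-168 [0.01, 0.0134]
```

```bash
python3 -m jog '[[0.003,0.002,-0.0015,0,0,0,0.01],[0.007,0.015,0,0,0,0,0.01],[0.004,0.016,0,0,0,0,0.01],[0,0.017,0,0,0,0,0.01],[-0.003,0.016,0,0,0,0,0.01]]'|grep -E "pos|force:"
python3 -m jog '[[-0.007,0.015,0,0,0,0,0.01],[-0.01,0.014,0,0,0,0,0.01],[-0.012,0.011,0,0,0,0,0.01],[-0.014,0.009,0,0,0,0,0.01],[-0.016,0.005,0,0,0,0,0.01]]'|grep -E "pos|force:"
python3 circ.py 84 60 12
python3 - <<'E'
from h import *
cap("side","s6")
E
```

```text
eef_pos: [497.9, 109.5, 140.3]
force: [-8.5, -3.2, 7.7]
grip_force: 99.2
eef_pos: [571.9, 143.8, 140.4]
force: [-6.3, 11.6, 5.3]
grip_force: 99.3
84 [-0.0015, -0.0018]  72 [-0.0166, 0.002]
```

```bash
python3 -m jog '[[-0.017,0.002,0,0,0,0,0.01],[-0.017,-0.0015,0,0,0,0,0.01],[-0.016,-0.005,0,0,0,0,0.01],[-0.0145,-0.008,0,0,0,0,0.01],[-0.0125,-0.011,0,0,0,0,0.01]]'|grep -E "pos|force:"
python3 - <<'E'
from h import *
np.set_printoptions(precision=1,suppress=True)
im,c,T=cap("side","s7")
h=cv2.cvtColor(im,cv2.COLOR_RGB2HSV);m=cv2.inRange(h,(20,150,100),(32,255,255))
k,_,st,ce=cv2.connectedComponentsWithStats(m)
for i in range(1,k):
    if st[i][4]>5:
        p=onz(c,T,*ce[i],115)-[564.3,62,0]; print(st[i],p,np.degrees(np.arctan2(p[1],p[0])))
E
python3 circ.py 24 0 12
```

```text
eef_pos: [638.0, 94.9, 140.3]
force: [-6.1, 5.5, 3.5]
grip_force: 99.2
[239 154   6  10  42] [ 39.9   1.9 115. ] 2.70296122118229
24 [0.0021, 0.0017]  12 [-0.0101, -0.0134]
```

The disc is turning: the pin is at about 3°, 21° ahead of the arm. Continuing.

```bash
python3 -m jog '[[-0.009,-0.0125,0,0,0,0,0.01],[-0.007,-0.015,0,0,0,0,0.01],[-0.004,-0.016,0,0,0,0,0.01],[0,-0.017,0,0,0,0,0.01],[0.003,-0.0165,0,0,0,0,0.01]]'|grep -E "pos|force:"
python3 -m jog '[[0.0065,-0.0155,0,0,0,0,0.01],[0.0095,-0.0135,0,0,0,0,0.01],[0.012,-0.0115,0,0,0,0,0.01],[0.0145,-0.0085,0,0,0,0,0.01],[0.016,-0.0055,0,0,0,0,0.01]]'|grep -E "pos|force:"
cat > look.py <<'E'
from h import *
import sys
a=cap("side")[0];b=cap("top")[0];n=sys.argv[1]
cv2.imwrite(f"pics/{n}_s.png",a[:,:,::-1]);cv2.imwrite(f"pics/{n}_t.png",b[:,:,::-1])
A=cv2.resize(a[70:190,200:370],(680,480),interpolation=cv2.INTER_CUBIC)
cv2.imwrite(f"pics/{n}_c.png",A[:,:,::-1])
E
python3 look.py a; python3 circ.py -96 -121 12
```

```text
eef_pos: [627.8, 17.1, 139.9]
force: [-4.4, 11.7, 3.8]
grip_force: 99.2
eef_pos: [556.1, -15.0, 140.2]
force: [8.7, 16.7, -1.6]
grip_force: 99.0
-96 [-0.0016, -0.0012]  -108 [0.0166, -0.002]  -120 [0.0167, 0.0015]
```

Run:
```python
import cv2,numpy as np
s=cv2.imread("pics/a_s.png");t=cv2.imread("pics/a_t.png")
f=lambda i:cv2.resize(i,None,fx=7,fy=7,interpolation=cv2.INTER_CUBIC)
cv2.imwrite("pics/comp.png",np.hstack([f(s[85:160,230:287]),f(t[100:175,125:182])]))
```

```text
(no output)
```

View pics/comp.png

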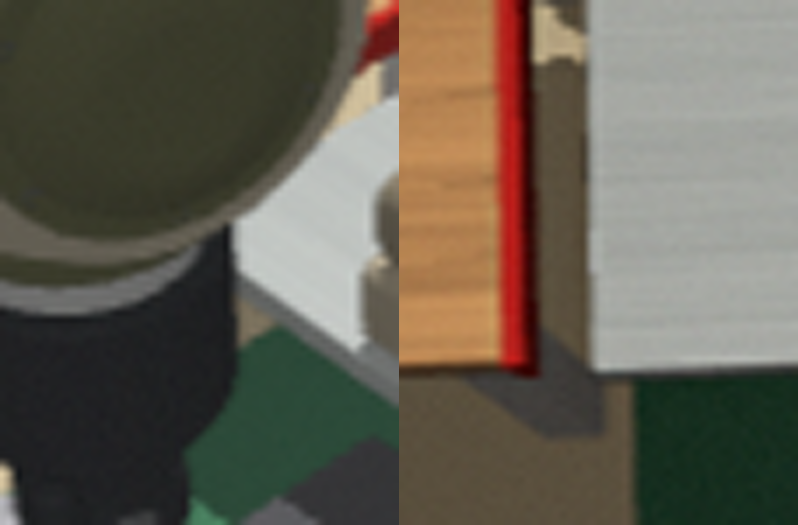

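Composite: in the side panel the arm hides the corners. In the top panel the shelf corner is at (527,368) and the plate corner at (592,368), i.e. full frame (143.3,152.6) and (152.6,152.6). The dark strip on the plate at the start was shadow, so I'll redo the initial estimate with the outer corner.

Run:
```python
exec(open("t.py").read().split("kn=")[0])
t=cv2.imread("pics/top.png");t=cv2.resize(t,(560,420)).astype(int)
print("row135 top",[(u,t[130,u].tolist()) for u in range(151,166)])
print("col165",[(v,t[v,165].tolist()) for v in range(150,163)])
for pt in ((156.5,156.5),(156,155.5),(157,157)): print(pt,"plate0",X(pt,(257,130.5)))
sh=X((143.3,152.6),(249.5,108.5));print("shelf",sh)
p=X((156.5,156.5),(257,130.5))
for z in (85,90,95,115): print(z,onz(ct,Tt,152.6,152.6,z))
```

```text
row135 top [(151, [56, 73, 84]), (152, [56, 73, 83]), (153, [58, 73, 84]), (154, [57, 74, 84]), (155, [57, 73, 83]), (156, [56, 68, 75]), (157, [65, 71, 72]), (158, [72, 75, 73]), (159, [69, 72, 71]), (160, [69, 71, 71]), (161, [70, 71, 70]), (162, [67, 69, 68]), (163, [72, 75, 72]), (164, [123, 128, 126]), (165, [149, 155, 152])]
col165 [(150, [153, 158, 156]), (151, [160, 165, 164]), (152, [158, 163, 161]), (153, [158, 163, 159]), (154, [158, 163, 160]), (155, [149, 154, 151]), (156, [105, 108, 108]), (157, [56, 60, 57]), (158, [29, 40, 23]), (159, [27, 43, 20]), (160, [26, 42, 19]), (161, [28, 42, 19]), (162, [28, 42, 19])]
(156.5, 156.5) plate0 [729.3 178.2  47. ]
(156, 155.5) plate0 [731.5 180.3  44.5]
(157, 157) plate0 [728.1 176.6  48.8]
shelf [720.3 187.2 114.8]
85 [726.9 177.8  85. ]
90 [725.8 176.4  90. ]
95 [724.8 175.1  95. ]
115 [720.5 169.7 115. ]
```

```bash
python3 -m jog '[[0.015,-0.003,0,0,0,0,0.01],[0.0167,0.0015,0,0,0,0,0.01],[0.016,0.005,0,0,0,0,0.01],[0.0145,0.008,0,0,0,0,0.01],[0.0125,0.011,0,0,0,0,0.01]]'|grep -E "pos|force:"
python3 -m jog '[[0.008,0.011,0,0,0,0,0.01],[0,0,0,0,0,0,0.01]]'|grep -E "pos|force:"
python3 look.py b
python3 - <<'E'
from h import *
C=np.array([564.3,62]);p=sense()["eef_pos"][:2]-C;print("knob ang",np.degrees(np.arctan2(p[1],p[0])),np.hypot(*p))
for n in "ts":
    im=cv2.imread(f"pics/b_{n}.png");h=cv2.cvtColor(im,cv2.COLOR_BGR2HSV)
    for nm,m in(("red",cv2.inRange(h,(0,170,60),(6,255,255))|cv2.inRange(h,(172,170,60),(180,255,255))),("brightred",cv2.inRange(h,(0,170,165),(6,255,255))|cv2.inRange(h,(172,170,165),(180,255,255))),("yel",cv2.inRange(h,(20,150,100),(32,255,255))),("grey",cv2.inRange(h,(0,0,140),(180,28,255)))):
        k,l,st,ce=cv2.connectedComponentsWithStats(m)
        for i in range(1,k):
            if st[i][4]>(10 if nm=="yel" else 60):
                cs=cv2.findContours((l==i).astype(np.uint8),0,2)[0][0];hl=cv2.convexHull(cs)
                ap=cv2.approxPolyDP(hl,2,True)[:,0].tolist()
                if st[i][0]<380: print(n,nm,st[i].tolist(),ap)
E
```

```text
eef_pos: [492.3, 27.6, 140.3]
force: [0.3, -5.8, 0.6]
grip_force: 99.4
eef_pos: [487.3, 41.9, 140.4]
force: [-3.6, -0.9, 4.2]
grip_force: 100.0
knob ang -165.04570132068682 79.03341003165907
t red [139, 69, 5, 84, 322] [[139, 69], [142, 71], [142, 152], [139, 152]]
t brightred [139, 69, 3, 83, 178] [[139, 69], [141, 151]]
t grey [238, 0, 14, 19, 68] [[251, 16], [246, 18], [238, 6], [240, 2], [250, 0]]
t grey [223, 6, 15, 29, 101] [[226, 6], [233, 13], [237, 25], [224, 34]]
t grey [55, 14, 48, 23, 224] [[102, 36], [55, 34], [66, 16], [73, 14], [80, 16]]
t grey [304, 26, 24, 15, 92] [[327, 26], [324, 34], [313, 40], [304, 40], [305, 33]]
t grey [0, 31, 33, 5, 67] [[32, 35], [0, 33], [31, 31]]
t grey [160, 32, 49, 7, 105] [[208, 38], [160, 37], [174, 32], [197, 33]]
t grey [211, 33, 39, 7, 84] [[249, 38], [211, 37], [219, 33]]
t grey [324, 36, 26, 6, 72] [[349, 38], [346, 41], [324, 40], [333, 36]]
t grey [150, 70, 50, 82, 3111] [[188, 70], [199, 149], [152, 151], [150, 72]]
t grey [179, 210, 55, 50, 1507] [[229, 222], [233, 239], [225, 256], [214, 259], [185, 253], [179, 236], [183, 224], [191, 215], [210, 210], [219, 213]]
s red [249, 80, 48, 32, 313] [[296, 80], [296, 85], [256, 109], [249, 110], [251, 105]]
s brightred [250, 80, 47, 27, 90] [[296, 80], [250, 106]]
s yel [208, 173, 4, 8, 21] [[208, 173], [211, 175], [209, 180]]
s grey [218, 3, 76, 33, 843] [[293, 9], [231, 35], [218, 27], [279, 3]]
s grey [264, 26, 229, 175, 7684] [[264, 41], [289, 26], [492, 183], [474, 200], [355, 127], [271, 63]]
s grey [255, 88, 53, 44, 701] [[307, 90], [282, 131], [255, 114], [299, 88]]
s grey [207, 156, 45, 36, 894] [[248, 163], [251, 173], [242, 186], [231, 190], [208, 191], [209, 162], [222, 156], [235, 156]]
```

```bash
cat > lev.py <<'E'
from h import *
import sys
np.set_printoptions(precision=2,suppress=True)
n=sys.argv[1]; t=cv2.imread(f"pics/{n}_t.png").astype(float); s=cv2.imread(f"pics/{n}_s.png").astype(float)
cal=lambda k:(eyes.calibration(k),np.array(eyes.calibration(k)["cam_to_world"]))
def edge(img,ch,along,lo,hi,guess,sign,w,axis):
    pts=[]
    for a in range(lo,hi):
        g=guess(a); prof=cv2.GaussianBlur((img[:,a,ch] if axis==0 else img[a,:,ch]).reshape(1,-1),(5,1),0.7)[0]
        d=np.gradient(prof)*sign; i0=int(round(g-w)); i1=int(round(g+w))+1; i=i0+int(np.argmax(d[i0:i1]))
        den=d[i-1]-2*d[i]+d[i+1]; q=i+(0 if abs(den)<1e-6 else np.clip(.5*(d[i-1]-d[i+1])/den,-1,1))
        if d[i]>8: pts.append((a,q))
    p=np.array(pts);
    for _ in range(6):
        c=np.polyfit(p[:,0],p[:,1],1); r=abs(p[:,1]-np.polyval(c,p[:,0])); p=p[r<max(.4,2*np.median(r))]
    c=np.polyfit(p[:,0],p[:,1],1); print(along,c,len(p),"of",len(pts),"rms",np.std(p[:,1]-np.polyval(c,p[:,0]))); return c
ct,Tt=cal("top");cs,Ts=cal("side")
pl=float(sys.argv[2]) # row of plate left edge in side at col 277
e={}
e["shelf"]=(edge(t,2,"shelf top",75,148,lambda v:142.3,-1,2.5,1),edge(s,2,"shelf side",254,294,lambda u:106-(u-250)*26/46+1,-1,2,0))
e["plate"]=(edge(t,0,"plate top",80,148,lambda v:150.5,1,4,1),edge(s,0,"plate side",258,296,lambda u:pl-(u-277)*.59,1,3,0))
z={}
for k,(a,b) in e.items():
    o2,d1=ray(cs,Ts,260,np.polyval(b,260));_,d2=ray(cs,Ts,290,np.polyval(b,290));N=np.cross(d1,d2)
    for v in (90,115,140):
        o,d=ray(ct,Tt,np.polyval(a,v),v); p=o+d*(N@(o2-o))/(N@d); print(k,p); z.setdefault(k,[]).append(p[2])
dz=np.mean(z["shelf"])-np.mean(z["plate"]);print("shelf-plate",dz,"deg",dz*7.5)
E
python3 lev.py b 101
```

```text
shelf top [  0.02 139.65] 73 of 73 rms 0.12223088047941315
shelf side [ -0.58 252.2 ] 40 of 40 rms 0.11009942958241965
plate top [  0.02 148.15] 58 of 68 rms 0.16051738141938715
plate side [ -0.59 259.69] 24 of 38 rms 0.16462983894110472
shelf [841.5  196.67 115.06]
shelf [792.62 193.58 115.05]
shelf [744.28 190.51 115.05]
plate [841.4  179.86 116.25]
plate [792.58 176.78 116.25]
plate [744.3  173.74 116.24]
shelf-plate -1.1909561047814776 deg -8.932170785861082
```

```bash
cat > lev2.py <<'E'
import sys
src=open("lev.py").read().split("ct,Tt=cal")[0]; exec(src)
ct,Tt=cal("top");cs,Ts=cal("side"); pv=float(sys.argv[2])
e={}
e["shelf"]=(edge(t,2,"shelf top",100,137,lambda u:152,-1,3,0),edge(s,2,"shelf side",213,246,lambda u:72+(u-201)*.72,-1,4,0))
e["plate"]=(edge(t,2,"plate top",155,178,lambda u:151.5,-1,3,0),edge(s,2,"plate side",258,280,lambda u:pv+(u-255)*.63,-1,3,0))
z={}
for k,(a,b) in e.items():
    u0=sum((215,245) if k=="shelf" else (258,280))/2
    o2,d1=ray(cs,Ts,u0-12,np.polyval(b,u0-12));_,d2=ray(cs,Ts,u0+12,np.polyval(b,u0+12));N=np.cross(d1,d2)
    for u in ((105,135) if k=="shelf" else (157,175)):
        o,d=ray(ct,Tt,u,np.polyval(a,u)); p=o+d*(N@(o2-o))/(N@d); print(k,p); z.setdefault(k,[]).append(p[2])
print("shelf-plate",np.mean(z["shelf"])-np.mean(z["plate"]))
E
python3 lev2.py b 115
python3 - <<'E'
import cv2
s=cv2.imread("pics/b_s.png")
for u in (265,272,280,288): print(u,[(v,s[v,u].tolist()) for v in range(int(101-(u-277)*.59)-4,int(101-(u-277)*.59)+5)])
E
```

```text
shelf top [ -0.04 156.21] 37 of 37 rms 0.07265594957746146
shelf side [  0.82 -97.28] 12 of 15 rms 0.43624885303342964
plate top [ -0.03 155.86] 23 of 23 rms 0.11944936903760756
plate side [  0.71 -65.59] 22 of 22 rms 0.04773389760365753
shelf [718.42 257.46 119.32]
shelf [723.34 204.05 111.2 ]
plate [724.87 164.09 105.12]
plate [726.33 129.75 105.78]
shelf-plate 9.80877251762604
265 [(104, [82, 99, 145]), (105, [140, 171, 193]), (106, [156, 190, 206]), (107, [155, 179, 188]), (108, [184, 192, 191]), (109, [192, 194, 190]), (110, [192, 195, 191]), (111, [194, 197, 193]), (112, [195, 199, 194])]
272 [(99, [31, 35, 107]), (100, [84, 102, 146]), (101, [155, 190, 207]), (102, [156, 190, 206]), (103, [158, 181, 190]), (104, [184, 193, 192]), (105, [188, 192, 188]), (106, [192, 195, 191]), (107, [192, 196, 191])]
280 [(95, [46, 56, 112]), (96, [139, 170, 192]), (97, [156, 191, 207]), (98, [159, 192, 207]), (99, [190, 199, 197]), (100, [192, 194, 190]), (101, [193, 198, 192]), (102, [192, 196, 191]), (103, [193, 197, 193])]
288 [(90, [29, 32, 104]), (91, [69, 72, 110]), (92, [106, 110, 113]), (93, [110, 114, 117]), (94, [144, 147, 145]), (95, [189, 192, 188]), (96, [189, 192, 188]), (97, [190, 195, 191]), (98, [191, 195, 191])]
```

The plate edge fit had locked onto the red/tan boundary. I'll use a B−R channel, which separates tan from aluminium.

```bash
sed -i 's/^def edge/t=np.dstack([t,t[:,:,0]-t[:,:,2]]);s=np.dstack([s,s[:,:,0]-s[:,:,2]])\ndef edge/; s/edge(t,0,"plate top",80,148,lambda v:150.5,1,4,1)/edge(t,0,"plate top",95,148,lambda v:150.5,1,3,1)/; s/edge(s,0,"plate side",258,296,lambda u:pl-(u-277)\*.59,1,3,0)/edge(s,3,"plate side",260,284,lambda u:pl-(u-277)*.57,1,2,0)/' lev.py; python3 lev.py b 100.4
```

```text
shelf top [  0.02 139.65] 73 of 73 rms 0.12223088047941315
shelf side [ -0.58 252.2 ] 40 of 40 rms 0.11009942958241965
plate top [  0.01 148.82] 53 of 53 rms 0.1351422644288856
plate side [ -0.57 258.15] 21 of 24 rms 0.1835967157459732
shelf [841.5  196.67 115.06]
shelf [792.62 193.58 115.05]
shelf [744.28 190.51 115.05]
plate [846.19 183.27 102.79]
plate [796.33 180.14 103.71]
plate [747.12 177.05 104.63]
shelf-plate 11.346129777542075 deg 85.09597333156556
```

```bash
python3 circ.py 183 134 12; python3 -m jog '[[0.006,0.014,0,0,0,0,0.01],[0.0045,0.016,0,0,0,0,0.01],[0.001,0.0167,0,0,0,0,0.01],[-0.0025,0.0165,0,0,0,0,0.01],[-0.0057,0.0157,0,0,0,0,0.01]]'|grep -E "pos|force:"
python3 -m jog '[[0,0,0,0,0,0,0.01],[0,0,0,0,0,0,0.01]]'>/dev/null; python3 go.py 500 100 200
python3 look.py c; python3 lev.py c 97.5;python3 lev2.py c 112
python3 - <<'E'
import cv2
s=cv2.imread("pics/c_s.png")
for u in (262,270,280): print(u,[(v,s[v,u].tolist()) for v in range(int(98-(u-277)*.57)-5,int(98-(u-277)*.57)+4)])
E
```

```text
183 [0.0086, 0.0142]  171 [0.0046, 0.0161]  159 [0.0011, 0.0167]  147 [-0.0024, 0.0166]  135 [-0.0057, 0.0157]
eef_pos: [508.3, 118.6, 140.2]
force: [-14.9, 4.2, 13.7]
grip_force: 101.1
t 12.2 pos [510.5 118.3 140.3] F [-5.6  4.5  6.2] grip 21.710155270201557 100.47439813613892 tool delta [  4.  -20.6 -59.7] x axis [-0.9  0.3  0. ]
shelf top [  0.02 139.67] 73 of 73 rms 0.12292429849338148
shelf side [ -0.58 252.17] 40 of 40 rms 0.11195520083702788
plate top [  0.02 146.88] 52 of 53 rms 0.152166709986666
plate side [ -0.58 258.71] 24 of 24 rms 0.09177661162447144
shelf [841.5  196.66 115.06]
shelf [792.62 193.57 115.05]
shelf [744.28 190.52 115.05]
plate [842.71 183.1  112.43]
plate [793.58 179.83 112.78]
plate [745.02 176.59 113.13]
shelf-plate 2.269460101657387 deg 17.020950762430402
shelf top [ -0.04 156.2 ] 37 of 37 rms 0.07355169291696274
shelf side [  0.68 -62.23] 12 of 13 rms 0.09521423918435794
plate top [ -0.03 154.88] 23 of 23 rms 0.12769936819605854
plate side [  0.7  -66.29] 22 of 22 rms 0.04295259701049355
shelf [719.67 259.65 113.45]
shelf [722.52 202.89 114.95]
plate [725.01 162.11 113.05]
plate [726.44 128.05 113.81]
shelf-plate 0.7718937849427903
262 [(101, [26, 30, 123]), (102, [24, 28, 104]), (103, [22, 24, 103]), (104, [21, 24, 103]), (105, [29, 33, 105]), (106, [86, 88, 125]), (107, [181, 185, 183]), (108, [194, 197, 192]), (109, [194, 197, 193])]
270 [(96, [37, 41, 169]), (97, [21, 24, 103]), (98, [21, 25, 103]), (99, [23, 28, 104]), (100, [30, 34, 106]), (101, [86, 99, 142]), (102, [170, 173, 175]), (103, [190, 193, 189]), (104, [192, 193, 190])]
280 [(91, [24, 28, 104]), (92, [21, 25, 103]), (93, [23, 25, 103]), (94, [23, 27, 104]), (95, [48, 53, 110]), (96, [154, 170, 181]), (97, [190, 193, 189]), (98, [191, 195, 190]), (99, [193, 197, 192])]
```

Left: about 1.5 mm, i.e. roughly 12°.

```bash
python3 -m jog '[[-0.0027,0.005,0,0,0,0,0.01],[-0.003,0.0046,0,0,0,0,0.01],[-0.0033,0.0043,0,0,0,0,0.01],[0,0,0,0,0,0,0.01],[0,0,0,0,0,0,0.01]]'|grep -E "pos|force:"
python3 look.py d; python3 lev.py d 97;python3 lev2.py d 111.5
```

```text
eef_pos: [523.1, 128.4, 140.3]
force: [-7.8, 6.3, 7.9]
grip_force: 100.5
shelf top [  0.02 139.64] 73 of 73 rms 0.12088116270176359
shelf side [ -0.58 252.23] 40 of 40 rms 0.1100596464012659
plate top [  0.02 146.8 ] 53 of 53 rms 0.14513926689242634
plate side [ -0.59 258.89] 24 of 24 rms 0.14953606704840977
shelf [841.5  196.68 115.05]
shelf [792.62 193.57 115.06]
shelf [744.28 190.51 115.06]
plate [842.15 183.03 114.  ]
plate [793.18 179.89 114.09]
plate [744.75 176.79 114.19]
shelf-plate 0.9616018233584782 deg 7.212013675188587
shelf top [ -0.04 156.13] 37 of 37 rms 0.07629614473449373
shelf side [  0.68 -62.4 ] 12 of 13 rms 0.09273769372378586
plate top [ -0.03 154.42] 23 of 23 rms 0.13656717236184238
plate side [  0.7  -66.68] 22 of 22 rms 0.034041375411709686
shelf [719.69 259.66 113.44]
shelf [722.51 202.89 114.95]
plate [725.09 161.71 114.64]
plate [726.44 127.7  115.47]
shelf-plate -0.8674670784717478
```

Both measures straddle level (+1.0 and −0.9 mm). Letting go and retreating straight up.

```bash
python3 -m jog '[[0,0,0,0,0,0,0.05],[0,0,0,0,0,0,0.05],[0,0,0,0,0,0,0.05],[0,0,0,0,0,0,0.05]]'|grep -E "pos|force:|width"
python3 -m jog '[[0,0,-0.01,0,0,0,0.05],[0,0,-0.02,0,0,0,0.05],[0,0,-0.04,0,0,0,0.05],[0,0,-0.04,0,0,0,0.05],[0,0,-0.03,0,0,0,0.05]]'|grep -E "pos|force:|width"
python3 -m jog '[[0.045,0,0,0,0,0,0.05],[0.045,0,0,0,0,0,0.05],[0.045,0,0,0,0,0,0.05],[0,0,0,0,0,0,0.05]]'|grep -E "pos|force:"
python3 look.py e; python3 lev.py e 97;python3 lev2.py e 111.5
python3 - <<'E'
from h import *
np.set_printoptions(precision=1,suppress=True)
im,c,T=cap("side");h=cv2.cvtColor(im,cv2.COLOR_RGB2HSV)
for nm,m,z in(("red",cv2.inRange(h,(0,150,50),(6,255,255))|cv2.inRange(h,(172,150,50),(180,255,255)),142),("yel",cv2.inRange(h,(20,150,100),(32,255,255)),115)):
    k,_,st,ce=cv2.connectedComponentsWithStats(m)
    for i in range(1,k):
        if st[i][4]>8: print(nm,st[i],onz(c,T,*ce[i],z)-[564.3,62,0])
E
```

```text
eef_pos: [523.9, 127.0, 139.7]
force: [-0.1, 0.1, 0.4]
grip_width: 0.582
grip_force: 0.0
eef_pos: [524.0, 127.2, 283.2]
force: [0.2, -0.3, 0.1]
grip_width: 0.587
grip_force: 0.0
eef_pos: [392.6, 172.3, 281.0]
force: [0.6, 0.5, 1.2]
grip_force: 0.0
shelf top [  0.02 139.63] 73 of 73 rms 0.11903976230765592
shelf side [ -0.58 252.25] 40 of 40 rms 0.11362484123950117
plate top [  0.02 146.84] 53 of 53 rms 0.14429408360391344
plate side [ -0.59 259.19] 24 of 24 rms 0.14723225488025393
shelf [841.49 196.68 115.08]
shelf [792.62 193.58 115.07]
shelf [744.28 190.52 115.06]
plate [842.11 182.97 114.13]
plate [793.17 179.86 114.14]
plate [744.76 176.79 114.15]
shelf-plate 0.9340762602220565 deg 7.005571951665424
shelf top [ -0.04 156.26] 37 of 37 rms 0.06898295569660179
shelf side [  0.68 -61.7 ] 12 of 13 rms 0.09444004703092994
plate top [ -0.03 154.26] 23 of 23 rms 0.13437571315003338
plate side [  0.7  -66.78] 22 of 22 rms 0.03149665835384799
shelf [719.66 259.65 113.44]
shelf [722.51 202.86 115.05]
plate [725.14 161.72 114.59]
plate [726.45 127.7  115.46]
shelf-plate -0.7788431381371765
red [249  80  48  33 300] [205.2  99.  142. ]
red [184 140  13  24 224] [-43.   63.9 142. ]
yel [208 156   6   7  28] [-10.3  43.8 115. ]
```

```bash
python3 -c "
from rig import finish_job,sense
print(sense()['time_s']);print(finish_job())"
```

```text
14.35
the job is handed in; nothing more can be done
None
```

The red-knobbed crank is fitted on the lift and wound clockwise until the plate is level with the shelf to within about 1 mm by the camera measurements; I let go, left the crank on the post, and handed the job in at about 14.4 s.

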